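# Find the hidden locating hole by feel and seat the pin

## Task

Take the brass-handled locating pin out of the blue pin block and fit it in the grey fixture. Its blind hole lies somewhere in the black plate at the bottom of the fixture's round window, but a sprung dust plug closes it flush so it cannot be seen: slide the pin's tip lightly over the plate until it drops in, then push it gently fully home, collar on the plate, and let go. Never press hard on the fixture, and leave the black-handled pin standing in the block.

Things in the scene. Friction and masses are not known exactly. Their poses are not given: they have to be found in the camera images.
- pin: Pin to fit, 80 mm long, 0.14 to 0.21 kg, upright at the start. Origin: centre of the shank's flat tip; z runs up the pin. From the tip up: steel shank 12 mm thick, 25 mm long (the lowest 2 mm tapers to 8 mm at the tip); steel collar 20 mm across, 6 mm thick; square brass handle, 15 x 15 mm (faces across its x and y axes), 31 to 80 mm above the tip: grip it there.
- spare_pin: A second pin of the same shape with a black handle; its origin is the centre of the shank tip. It stays where it is. Either pin may be in either hole of the block.
- pin_block: Blue block, fixed, 130 x 56 x 34 mm (x, y, z); its origin is the centre of its underside. Two through holes of 15 mm in diameter, 36 mm either way from the centre along its x axis; each pin stands in one, its collar on the block's top, its tip 9 mm above the bench.
- fixture: Grey steel cover, fixed, 150 x 120 x 42 mm (x, y, z), four screw heads 3 mm high on the corners of its top, low ears on its y sides. Origin: centre of its underside, on the bench. A round window in the middle of its top shows a flat black steel plate. Force between the pin and the fixture with its plate: limit 40 N; 3 to 6 N is enough to search and push home; land the collar slowly (5 mm/s).
- window (a point): Centre of the round window (46 mm across), level with the cover's top, 42 mm above the bench, 8 mm above the black plate's face. The plate was set by hand: its hole's axis lies anywhere within 6 mm of this centre along the fixture's x, and within 6 mm along its y (so up to 8.5 mm away).
- dust_plug (a joint): How far the plug in the hidden hole is pushed down (m): 0 = closed, flush; 0.0247 = pin fully home, collar on the black plate. Plug and plate are the same black steel. It yields to 1 N and cannot lift the pin. The hole is vertical, 13.6 mm across, 28 mm deep, without a chamfer.
Things that resemble listed ones, but are neither listed nor needed, are in the scene too. Of the things that look like the pin_block, take the one that is nearest to the robot's base at the start.

How it is judged:
By the outcome, as a careful person would: the job done as asked, in the order asked, and still so for the second after the job is handed in, with the robot touching nothing.
It also fails if it takes over 72 s, if anything falls off the work surface, if the arm or the gripper's body presses on something with over 40 N, if the wrist force passes 120 N, or if a joint passes its speed limit or range.

## Robot

A 6-joint arm with a two-finger parallel gripper is mounted at the origin on a cart in front of the work surface, level with it; the furniture and walls round the work are solid. World frame = base frame: x ahead of the robot, y to its left, z up, the work surface at z = 0. Lengths are in m, angles in rad, forces in N, time in s.
With the tool pointing down it reaches from about 0.375 to 0.975 m from the base axis. Payload 3.8 kg.
Tool frame: the origin (TCP) lies midway between the tips of the shut fingers; the grasp point (between the pads) lies 19 mm behind it (arm.grasp_offset is the distance from the TCP to the grasp point, in m); z points along the fingers, y is the line along which they close (so a half turn about z gives the same grasp; the last joint's range is limited). The gripper opens to 88 mm and grips with 3 to 60 N. Pads are 18 mm wide; open, the fingers measure 123 mm over their backs; the gripper's body (75 mm by 187 mm) begins 45 mm behind the grasp point.
Start: joints at [-1.227, 0.264, 1.604, -0, 1.274, -0.037], TCP at [0.251, -0.627, 0.239] pointing down, gripper open.
Joint ranges: [-2.63, 2.63], [-0.94, 2.18], [0.31, 2.57], [-1.31, 4.45], [0, 2.66], [-2.55, 2.55]. Speed limits (rad/s): [2.57, 2.57, 3.14, 3.14, 3.14, 3.14].

## Interface

Orientations are given as a rotation vector (axis times angle).
In Python, from station import arm gives the robot as it stands.
- The arm moves only by the shell command python3 -m creep 'ROWS' [FORCE]. ROWS is JSON, a list that holds one entry, the list of rows, each a list of 5 numbers: the closure in counts, from 0 (fully open) to 255 (shut), then the shift along the tool's x, y, z in cm, then the turn about the tool's z in units of 5 degrees (1.0 is 5 degrees). In form: [[[fingers, dx, dy, dz, yaw], ...]]. A call has 1 to 8 rows; each row shifts and turns the commanded pose from where the row before left it, along the tool's axes as they then stand; what a row does not reach is not made up. A row lasts 1/8 s, in which the tool goes at most 62.5 mm and 10.7 degrees, less where a joint would pass 70% of its speed; a pose out of reach is approached as far as the arm can. A call is refused whole if a number of a shift passes 6.25 or a number of a turn 1, either way. A call with a gripper value outside its range is refused whole. The fingers move at their own pace and stop on an object; FORCE is the grip in N (left out, the last holds). Time passes only in rows, so rows that do not move let the fingers close. It gives the time, the measured TCP pose, the force, the opening and the grip force at its end, in the units of the state.
- arm.get_state(): the state, without advancing time (a new reading comes with each control period).
- arm.snapshot(name): name is "scene" or "top" or "wrist"; returns a dict with "image" (420x560x3 uint8, blue, green, red), "depth" (420x560 float32, m along the optical axis (not along the pixel's ray), 0 where there is no reading), "fx", "fy", "cx", "cy" (pixels), "k1" (the pictures are not rectified: a ray, as slopes to the right and down, at radius r is drawn at 1 + k1 r^2 times it, then the intrinsics apply), "R" (3x3) and "t" (3): a world point X has camera coordinates R X + t. Camera axes: x right, y down, z forward; pixel columns grow to the right and rows downward; lengths in m; the calibration is good to about 2 mm. A picture is of the moment at which its call begins.
- arm.job_done(): hands the job in; it is judged then, once.
Trained networks look in a picture, given as the dict that the camera call returned (one of the last four; its "shot" number tells which), for a name from the list of things; names that differ only in an ending like _2 or _b are one class to them, and where a whole thing is asked for, a point or a joint stands for the part that bears it (a point fixed in the world has none). Each returns a list of dicts, best first, with "conf" (0 to 1); they miss things now and then, are a little off and sometimes report something else, mostly with a low value. They report only what shows in the picture. A call takes as long as a camera call. They do not tell look-alikes from the thing itself.
- arm.trace(picture, label): "region" (420x560 bool, what is visible of it) and "centre" ([column, row] in pixels, amid what is visible of it).
- arm.landmark_of(picture, label): "centre" ([column, row] in pixels: a listed point, or the origin of a listed thing).
The state is a dict: "clock": time; "q": joint angles; "qd": joint speeds; "tau": joint torques, N m; "tool_pos": TCP position; "tcp_rot": TCP orientation; "force": force on the tool from outside, world axes, zero at the start; "moment": the same for the moment, N m; "gripper_width": opening from 0.0 (shut) to 1.0 (fully open); "grip_force": force on a finger pad.
Only numpy, scipy, OpenCV 4.12 (cv2) and the standard library are available. Lean on these libraries where they do the work, as an engineer would, in place of code of your own. Each camera call takes 0.05 s, during which the arm holds its last target. There are 200 camera calls.

## Working session

There is one attempt and no reset: what is moved stays moved. The work goes in short steps, Python scripts to look and compute and a shell command to move; the robot and the scene stay as the last step left them, time stands still between calls to the robot, and variables do not carry over. Pictures are saved under pics/ and viewed, at most 10 in all, crops included, and the job is handed in when it is done.

```bash
mkdir -p pics; cat > h.py <<'E'
import numpy as np, cv2
from scipy.spatial.transform import Rotation as Ro
from station import arm
def ray(p,uv):
    d=np.array([(uv[0]-p['cx'])/p['fx'],(uv[1]-p['cy'])/p['fy']]);u=d.copy()
    for _ in range(20): u=d/(1+p['k1']*(u@u))
    return np.array([u[0],u[1],1.])
def at_z(p,uv,z):
    R=np.array(p['R']);t=np.array(p['t']);c=-R.T@t;d=R.T@ray(p,uv)
    return c+d*(z-c[2])/d[2]
def by_depth(p,uv):
    R=np.array(p['R']);t=np.array(p['t']);z=p['depth'][int(round(uv[1])),int(round(uv[0]))]
    return R.T@(ray(p,uv)*z-t)
def cloud(p,m):
    vs,us=np.nonzero(m&(p['depth']>0));return np.array([by_depth(p,(u,v)) for u,v in zip(us,vs)])
def totool(target):
    s=arm.get_state();R=Ro.from_rotvec(s['tcp_rot']).as_matrix()
    return R.T@(np.array(target)-s['tool_pos'])*100
E
python3 - <<'E'
from h import *
np.set_printoptions(precision=4,suppress=True)
ims=[]
for n in("scene","top"):
    p=arm.snapshot(n);cv2.imwrite(f"pics/{n}0.png",p['image'])
    for l in("pin","spare_pin","pin_block","fixture","window"):
        for r in arm.landmark_of(p,l)[:4]:
            print(n,l,round(r['conf'],2),np.round(r['centre']),at_z(p,r['centre'],.042 if l=='window' else .009 if 'pin'==l[-3:] else 0))
    print(-np.array(p['R']).T@p['t'])
s=arm.get_state();print(s['force'],s['tcp_rot'],s['gripper_width'],s['clock'],s['tool_pos'])
E
```

```text
scene pin 0.55 [324. 229.] [0.4175 0.2295 0.009 ]
scene pin_block 0.8 [310. 224.] [0.4606 0.2212 0.    ]
scene pin_block 0.77 [261. 199.] [0.6261 0.1986 0.    ]
scene pin_block 0.65 [289. 286.] [0.4091 0.4333 0.    ]
scene pin_block 0.65 [238. 346.] [0.4223 0.6192 0.    ]
scene fixture 0.69 [298. 164.] [ 0.616  -0.0065  0.    ]
scene window 0.55 [301. 153.] [ 0.608  -0.0054  0.042 ]
[0.1179 1.0265 0.7869]
top pin 0.35 [299. 237.] [0.4295 0.2409 0.009 ]
top spare_pin 0.42 [302. 216.] [0.4925 0.2287 0.009 ]
top pin_block 0.98 [305. 175.] [0.6213 0.2181 0.    ]
top pin_block 0.97 [234. 244.] [0.4109 0.4403 0.    ]
top pin_block 0.94 [181. 235.] [0.4411 0.6073 0.    ]
top pin_block 0.72 [305. 228.] [0.4582 0.2214 0.    ]
top fixture 0.56 [381. 179.] [ 0.6078 -0.0219  0.    ]
top fixture 0.15 [308. 214.] [0.5009 0.2094 0.    ]
top window 0.91 [384. 177.] [ 0.607  -0.0197  0.042 ]
[0.4379 0.2899 1.3445]
[-0.5765 -0.5062 -0.2109] [3.0848 0.5946 0.    ] 0.9961671920347156 0.6 [ 0.2509 -0.6266  0.2387]
```

View pics/scene0.png

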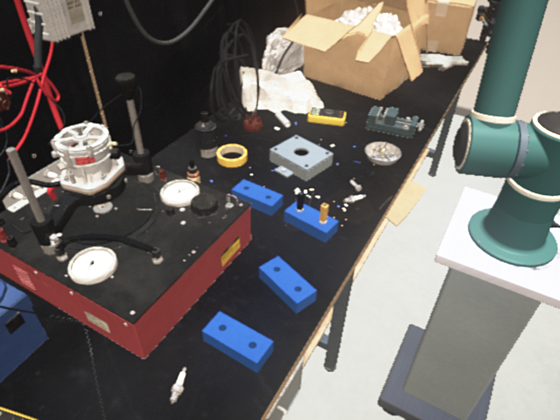

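View pics/top0.png

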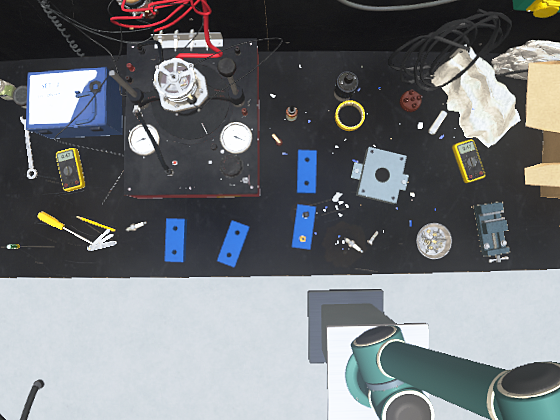

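The scene picture shows four blue blocks: (310,224), the only one with pins, plus (261,199), (289,286) and (238,346), which are bare. The brass handle is at (324,212) and the black one at (299,200). In the top picture the pin block is at (303,228), with brass at (303,239) and black at (306,214). The grey fixture is at (381,178), with its window at (384,177). The block with pins is 0.51 m from the base, nearer than the others (0.60, 0.65 and 0.74 m), so I choose it.

```bash
python3 - <<'E'
from h import *
np.set_printoptions(precision=4,suppress=True)
p=arm.snapshot("scene");q=arm.snapshot("top")
a=cv2.resize(p['image'][175:250,260:350],None,fx=4,fy=4,interpolation=3);b=cv2.resize(q['image'][195:255,275:335],None,fx=5,fy=5,interpolation=3)
b=b[:a.shape[0]];b=np.vstack([b,np.zeros((a.shape[0]-b.shape[0],b.shape[1],3),np.uint8)])
cv2.imwrite("pics/crop1.png",np.hstack([a,b]))
for r in arm.trace(q,"pin_block")+arm.trace(q,"fixture"):
    if r['conf']<.4: continue
    pts=np.argwhere(r['region'])[:,::-1].astype(np.float32)
    w=np.array([at_z(q,x,.04)[:2] for x in pts],np.float32)
    print(r['conf'],r['centre'],cv2.minAreaRect(w))
for l in("pin","spare_pin"):
    for r in arm.trace(q,l): print(l,r['conf'],r['centre'],at_z(q,r['centre'],.089),by_depth(q,r['centre']))
E
```

```text
0.8 [306.1, 173.9] ((0.6272789835929871, 0.21737241744995117), (0.05689411982893944, 0.13238830864429474), 87.45635986328125)
0.75 [302.9, 225.6] ((0.45881733298301697, 0.22960099577903748), (0.05697822570800781, 0.1325405240058899), 80.77923583984375)
0.68 [233.6, 243.7] ((0.41171443462371826, 0.4384681284427643), (0.062129516154527664, 0.12953761219978333), 67.97900390625)
0.62 [381.6, 175.3] ((0.6139225363731384, -0.009480297565460205), (0.17398051917552948, 0.15700089931488037), 76.26258850097656)
0.6 [174.7, 237.3] ((0.4275352954864502, 0.6126564145088196), (0.06710723787546158, 0.12986285984516144), 89.75971221923828)
0.79 [381.7, 175.5] ((0.6132856607437134, -0.008788496255874634), (0.174442857503891, 0.15874959528446198), 78.18672943115234)
```

View pics/crop1.png

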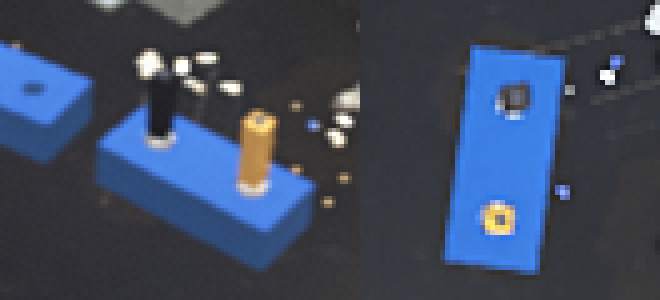

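The crop confirms it: in the nearest block, brass stands in the near hole (crop 255,150) and black in the far one (160,105). I'm moving to above the pin.

```bash
python3 -m creep '[[[0,4.87,-3.8,0,0],[0,4.87,-3.8,0,0],[0,4.87,-3.8,0,0],[0,4.87,-3.8,0,0],[0,4.87,-3.8,0,0],[0,4.87,-3.8,0,0],[0,4.87,-3.8,0,0],[0,4.87,-3.8,0,0]]]'; python3 -m creep '[[[0,0.95,-5.4,0,0],[0,0.95,-5.4,0,0],[0,0.95,-5.4,0,0],[0,0.95,-5.4,0,0],[0,0.95,-5.4,0,0],[0,0.95,-5.4,0,0],[0,0.95,-5.4,0,0],[0,0.95,-5.4,0,0]]]'; python3 -m creep '[[[0,0,0,0,1],[0,0,0,0,1],[0,0,0,0,1],[0,0,0,0,1],[0,0,0,0,1],[0,0,0,0,1],[0,0,0,0,0.2],[0,0,0,0,0]]]'
python3 - <<'E'
from h import *
np.set_printoptions(precision=4,suppress=True)
s=arm.get_state();print(s['q'],s['tool_pos'],Ro.from_rotvec(s['tcp_rot']).as_matrix())
p=arm.snapshot("wrist");cv2.imwrite("pics/w1.png",p['image'])
for l in("pin","spare_pin"):
  for r in arm.landmark_of(p,l): print(l,r['conf'],r['centre'],at_z(p,r['centre'],.009))
  for r in arm.trace(p,l): 
    c=cloud(p,r['region']);t=c[c[:,2]>.084]
    print(l,r['conf'],r['centre'],c.max(0),len(t),t.mean(0) if len(t) else 0,cv2.minAreaRect(t[:,:2].astype(np.float32)) if len(t)>3 else 0)
E
```

```text
clock: 1.9
tool_pos: [0.5004, -0.1979, 0.2391]
tcp_rot: [3.084, 0.594, 0.001]
force: [-0.1, -0.4, 0.5]
gripper_width: 1.0
grip_force: 0.0
clock: 2.9
tool_pos: [0.4091, 0.2314, 0.2392]
tcp_rot: [-3.085, -0.595, -0.002]
force: [0.1, -0.6, 0.0]
gripper_width: 0.996
grip_force: 0.0
clock: 3.9
tool_pos: [0.4096, 0.2297, 0.2388]
tcp_rot: [-3.132, 0.25, -0.0]
force: [0.9, 1.6, -0.1]
gripper_width: 1.0
grip_force: 0.0
[ 0.458  -0.1331  2.0252  0.      1.2492  2.1879] [0.4096 0.2297 0.2388] [[ 0.9874 -0.1585  0.0002]
 [-0.1585 -0.9874  0.0001]
 [ 0.0002 -0.0002 -1.    ]]
pin 0.66 [271.7, 153.2] [0.4252 0.2349 0.009 ]
pin 0.89 [270.7, 165.2] [0.4358 0.2415 0.0924] 298 [0.4265 0.2325 0.0896] ((0.4259008765220642, 0.23268960416316986), (0.014938877895474434, 0.015333646908402443), 85.45587158203125)
spare_pin 0.54 [272.2, 80.9] [0.4987 0.2221 0.009 ]
spare_pin 0.55 [272.0, 80.5] [0.5065 0.2295 0.0923] 327 [0.4969 0.2217 0.0901] ((0.49679067730903625, 0.22178000211715698), (0.01411399058997631, 0.014725820161402225), 9.274160385131836)
```

View pics/w1.png

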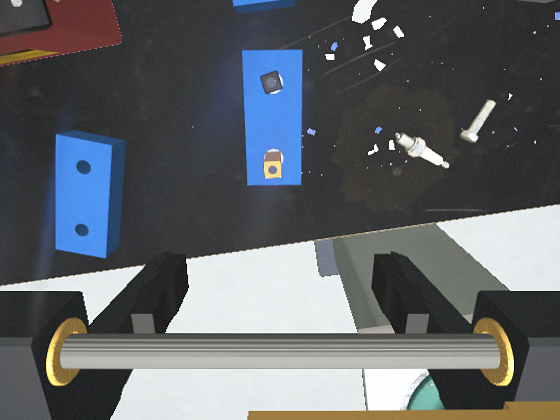

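The wrist view shows the brass top at (272,170) and black at (271,82). The measured top is at z 0.0896 (0.089 expected), 15 mm square, almost aligned with the tool.

```bash
python3 -m creep '[[[0,1.56,-0.55,3,-0.6],[0,0,0,4,0],[0,0,0,4,0],[0,0,0,4,0],[0,0,0,2.6,0],[0,0,0,1,0],[0,0,0,0,0]]]' 30;  python3 -m creep '[[[255,0,0,0,0],[255,0,0,0,0],[255,0,0,0,0],[255,0,0,0,0],[255,0,0,0,0],[255,0,0,0,0]]]' 30
```

```text
clock: 5.03
tool_pos: [0.4257, 0.2325, 0.0525]
tcp_rot: [3.137, -0.169, -0.001]
force: [-0.5, -0.2, 1.0]
gripper_width: 0.996
grip_force: 0.0
clock: 5.78
tool_pos: [0.4258, 0.2326, 0.0527]
tcp_rot: [3.137, -0.169, -0.0]
force: [0.5, -0.0, 0.0]
gripper_width: 0.344
grip_force: 0.0
```

```bash
python3 -m creep '[[[255,0,0,0,0],[255,0,0,0,0],[255,0,0,0,0],[255,0,0,0,0]]]'; python3 -m creep '[[[255,0,0,-0.5,0],[255,0,0,-2,0],[255,0,0,-2,0],[255,0,0,-2,0],[255,0,0,-1,0],[255,0,0,0,0]]]'
```

```text
clock: 6.28
tool_pos: [0.4259, 0.2327, 0.0527]
tcp_rot: [-3.137, 0.169, -0.0]
force: [0.1, 0.8, 0.1]
gripper_width: 0.167
grip_force: 29.9
clock: 7.02
tool_pos: [0.4262, 0.2328, 0.1283]
tcp_rot: [-3.136, 0.169, -0.002]
force: [0.6, -0.6, -2.7]
gripper_width: 0.171
grip_force: 29.9
```

```bash
python3 -m creep '[[[255,0,0,-2,0],[255,0,3,0,0],[255,2,4,0,0],[255,3,5,0,0],[255,3,5,0,0],[255,3,4,0,0],[255,1.8,1,0,0],[255,0,0,0,0]]]'
python3 - <<'E'
from h import *
np.set_printoptions(precision=4,suppress=True)
s=arm.get_state();print(s['q'],s['tool_pos'],Ro.from_rotvec(s['tcp_rot']).as_matrix())
for n in("wrist","top","scene"):
  p=arm.snapshot(n);cv2.imwrite(f"pics/{n}2.png",p['image'])
  for r in arm.landmark_of(p,"window"): print(n,r['conf'],r['centre'],at_z(p,r['centre'],.042))
  for r in arm.landmark_of(p,"fixture"): print(n,'fx',r['conf'],r['centre'],at_z(p,r['centre'],0))
  for r in arm.landmark_of(p,"pin"): print(n,'pin',r['conf'],r['centre'])
  for r in arm.trace(p,"fixture"):
    if r['conf']<.4: continue
    c=cloud(p,r['region']);k=c[abs(c[:,2]-.042)<(.003)]
    print(n,len(c),len(k),cv2.minAreaRect(k[:,:2].astype(np.float32)) if len(k)>9 else 0)
E
```

```text
clock: 8.02
tool_pos: [0.5297, -0.0003, 0.1468]
tcp_rot: [-3.136, 0.172, 0.002]
force: [-0.1, 0.8, -2.2]
gripper_width: 0.169
grip_force: 29.9
[-0.0478  0.0684  2.0081  0.0005  1.0666  1.6324] [ 0.5297 -0.0003  0.1468] [[ 0.994  -0.1095 -0.0014]
 [-0.1095 -0.994   0.0005]
 [-0.0015 -0.0004 -1.    ]]
wrist 0.96 [283.8, 79.8] [ 0.6166 -0.0138  0.042 ]
wrist 0.65 [41.2, 250.5] [0.5093 0.1941 0.042 ]
wrist fx 0.78 [285.1, 77.6] [ 0.6188 -0.0155  0.    ]
wrist pin 0.84 [279.0, 238.3]
wrist 35881 28583 ((0.6073520183563232, -0.01316893845796585), (0.12081004679203033, 0.13316495716571808), 75.96150207519531)
top 0.86 [381.6, 177.2] [ 0.6068 -0.0135  0.042 ]
top fx 0.91 [379.9, 176.6] [ 0.6142 -0.0179  0.    ]
top 1476 699 ((0.6152017712593079, -0.014955930411815643), (0.12152359634637833, 0.15178610384464264), 75.5086669921875)
scene 0.56 [300.4, 151.4] [ 0.6151 -0.0139  0.042 ]
scene fx 0.82 [302.0, 161.9] [ 0.6115 -0.0226  0.    ]
scene pin 0.61 [328.7, 145.5]
scene 1951 953 ((0.6131714582443237, -0.015978775918483734), (0.12506650388240814, 0.15439413487911224), 75.58477783203125)
```

View pics/wrist2.png

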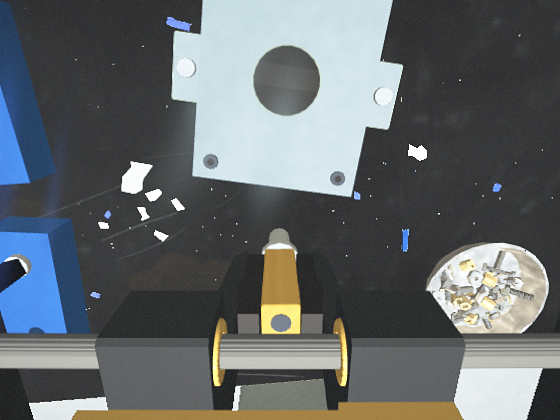

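The wrist view shows the window at (286,80), about 66 px wide, and the held pin upright with its tip at (279,236). Next I fit the rim and measure the tip from the same view.

```bash
python3 - <<'E'
from h import *
np.set_printoptions(precision=4,suppress=True)
p=arm.snapshot("wrist");g=cv2.cvtColor(p['image'],6)
m=(g<140).astype(np.uint8)
n,lab,st,ce=cv2.connectedComponentsWithStats(m[20:140,220:350]);i=lab[60,65];print(st[i])
c,_=cv2.findContours((lab==i).astype(np.uint8),0,cv2.CHAIN_APPROX_NONE)
pts=max(c,key=len)[:,0]+[220,20]
w=np.array([at_z(p,x,.042)[:2] for x in pts],np.float32);print('window',cv2.fitEllipse(w))
for l in ("pin",):
  for r in arm.landmark_of(p,l): print(r['conf'],r['centre'],at_z(p,r['centre'],.1028))
k=cloud(p,np.pad(np.ones((20,30),bool),((225,175),(265,265))));k=k[k[:,2]>.08];print(len(k),k.min(0),k.max(0))
s=arm.get_state();print(s['tool_pos'],s['force'])
cv2.imwrite("pics/tip.png",cv2.resize(p['image'][215:295,240:330],None,fx=6,fy=6,interpolation=3))
E
```

```text
[  35   26   65   69 3575]
window ((0.6156734228134155, -0.015383332967758179), (0.044374141842126846, 0.04456740617752075), 179.1801300048828)
0.95 [276.0, 234.9] [0.5285 0.0013 0.1028]
317 [ 0.5301 -0.0081  0.106 ] [0.5392 0.0053 0.1369]
[0.5295 0.0001 0.1478] [-0.1845 -0.1791 -1.4662]
```

View pics/tip.png

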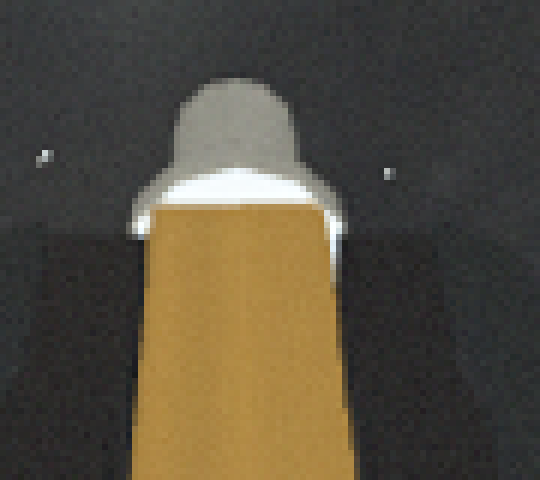

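The tip lies on the tool axis, and the window at (0.615,-0.015) is consistent across all cameras. I turn the tool to the fixture's axes and go to a corner of the search square, just above the plate.

```bash
python3 -m creep '[[[255,3,0.09,0,1],[255,3.2,0.2,0,0.64],[255,2.1,0.23,0,0],[255,0,0,2,0],[255,0,0,2,0],[255,0,0,1.5,0],[255,0,0,0.5,0],[255,0,0,0,0]]]'; python3 - <<'E'
from h import *
a=np.deg2rad(-14.5);F=np.array([[np.cos(a),np.sin(a)],[np.sin(a),-np.cos(a)]])
s=arm.get_state();print(s['tool_pos'],np.round(Ro.from_rotvec(s['tcp_rot']).as_matrix(),4),"offset mm",F.T.T.T.T@[0,0] if 0 else F.T@(np.array(s['tool_pos'])[:2]-[.615,-.015])*1000, s['force'])
E
```

```text
clock: 9.88
tool_pos: [0.6093, -0.0194, 0.0871]
tcp_rot: [3.117, -0.393, -0.002]
force: [-0.2, -0.4, -2.1]
gripper_width: 0.167
grip_force: 29.9
[ 0.60933653 -0.01943957  0.08714155] [[ 9.687e-01 -2.482e-01 -1.000e-03]
 [-2.482e-01 -9.687e-01  1.000e-04]
 [-1.000e-03  2.000e-04 -1.000e+00]] offset mm [-4.37149263  5.71618249] [-0.24960971 -0.38143642 -2.06552746]
```

```bash
python3 -m creep '[[[255,-0.06,-0.17,0.3,0],[255,0,0,0.3,0],[255,0,0,0.1,0],[255,0,0,0.06,0],[255,0,0,0,0]]]'; python3 -m creep '[[[255,0,0,0.05,0],[255,0,0,0.05,0],[255,0,0,0,0]]]'
```

```text
clock: 10.5
tool_pos: [0.6098, -0.0179, 0.0801]
tcp_rot: [-3.117, 0.393, -0.0]
force: [-0.8, -0.5, -0.4]
gripper_width: 0.166
grip_force: 29.9
clock: 10.88
tool_pos: [0.6097, -0.0178, 0.0791]
tcp_rot: [3.117, -0.393, -0.0]
force: [-0.2, 0.8, -2.3]
gripper_width: 0.167
grip_force: 29.9
```

```bash
python3 -m creep '[[[255,0,0,0.05,0],[255,0,0,0.03,0],[255,0,0,0,0]]]'; python3 -m creep '[[[255,0,0,0.03,0],[255,0,0,0.03,0],[255,0,0,0,0]]]'
```

```text
clock: 11.25
tool_pos: [0.6097, -0.0178, 0.0783]
tcp_rot: [-3.117, 0.393, 0.0]
force: [-0.2, -0.5, -1.8]
gripper_width: 0.165
grip_force: 29.9
clock: 11.62
tool_pos: [0.6098, -0.0179, 0.0777]
tcp_rot: [3.117, -0.393, -0.0]
force: [-0.3, -0.9, -1.5]
gripper_width: 0.165
grip_force: 29.9
```

```bash
python3 -m creep '[[[255,0,0,0.03,0],[255,0,0,0.03,0],[255,0,0,0,0]]]'; python3 -m creep '[[[255,0,0,0.03,0],[255,0,0,0,0]]]'; python3 -m creep '[[[255,0,0,0.03,0],[255,0,0,0,0]]]'
```

```text
clock: 12.0
tool_pos: [0.6099, -0.0178, 0.0776]
tcp_rot: [-3.117, 0.393, -0.001]
force: [-0.9, 0.3, 1.8]
gripper_width: 0.168
grip_force: 29.8
clock: 12.25
tool_pos: [0.6101, -0.0179, 0.0775]
tcp_rot: [-3.117, 0.393, -0.001]
force: [-1.3, 1.2, 5.9]
gripper_width: 0.166
grip_force: 29.8
clock: 12.5
tool_pos: [0.6102, -0.0179, 0.0775]
tcp_rot: [-3.117, 0.393, -0.001]
force: [-2.8, -0.6, 6.4]
gripper_width: 0.17
grip_force: 29.8
```

```bash
python3 -m creep '[[[255,-0.08,0.05,-0.03,0],[255,0,0,0,0]]]'; python3 -m creep '[[[255,0.12,0,0,0],[255,0.12,0,0,0],[255,0.12,0,0,0]]]';  python3 -m creep '[[[255,0.12,0,0,0],[255,0.12,0,0,0],[255,0.12,0,0,0]]]'
```

```text
clock: 12.75
tool_pos: [0.6097, -0.0179, 0.0775]
tcp_rot: [-3.116, 0.393, -0.003]
force: [0.1, 0.8, 4.7]
gripper_width: 0.167
grip_force: 29.9
clock: 13.12
tool_pos: [0.6114, -0.0182, 0.0773]
tcp_rot: [-3.116, 0.394, 0.004]
force: [-4.0, 3.0, 8.9]
gripper_width: 0.167
grip_force: 30.0
clock: 13.5
tool_pos: [0.6147, -0.0189, 0.077]
tcp_rot: [-3.116, 0.394, 0.005]
force: [-4.7, 4.1, 8.4]
gripper_width: 0.166
grip_force: 30.0
```

```bash
python3 -m creep '[[[255,0,0,-0.04,0],[255,0,0,0,0]]]'; python3 -m creep '[[[255,0.12,0,0,0],[255,0.12,0,0,0],[255,0.0,0,0,0]]]'
```

```text
clock: 13.75
tool_pos: [0.6147, -0.0189, 0.0771]
tcp_rot: [-3.116, 0.394, 0.005]
force: [-3.8, 3.3, 6.1]
gripper_width: 0.164
grip_force: 30.0
clock: 14.12
tool_pos: [0.617, -0.02, 0.0769]
tcp_rot: [-3.116, 0.393, 0.005]
force: [-3.6, 2.0, 5.2]
gripper_width: 0.167
grip_force: 30.0
```

```bash
python3 - <<'E'
from h import *
p=arm.snapshot("wrist");q=arm.snapshot("scene")
print(arm.landmark_of(p,"pin"),arm.get_state()['force'])
a=cv2.resize(p['image'][200:330,210:350],(560,520),interpolation=3)
cv2.imwrite("pics/t3.png",a)
E
```

```text
[{'centre': [278.1, 245.8], 'conf': 0.67}] [-2.77109404  2.10179172  5.51998466]
```

View pics/t3.png

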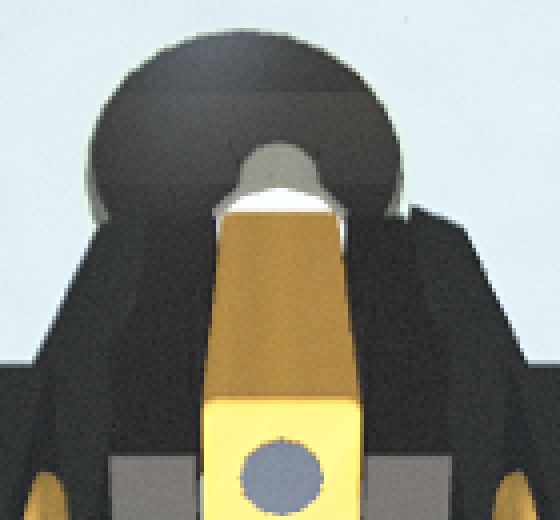

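The tip edge is at (280,236), against row 228 when the pin hung free. The pin has tilted back about 3° in the grip from friction. I'll drag back to straighten it, then use a firmer grip and a lighter press.

```bash
cat >> h.py <<'E'
def tip(p):
    im=p['image'].astype(int);sub=im[200:300,276:284].mean(1)
    return sub
E
python3 -m creep '[[[255,-0.2,0,0.02,0],[255,-0.2,0,0,0],[255,-0.1,0,0,0],[255,0,0,0,0]]]'
python3 - <<'E'
from h import *
p=arm.snapshot("wrist");print(tip(p)[22:55].astype(int).tolist(),arm.landmark_of(p,"pin"))
a=cv2.imread("pics/wrist2.png");print(tip({'image':a})[22:55].astype(int).tolist())
E
```

```text
clock: 14.78
tool_pos: [0.614, -0.0195, 0.0772]
tcp_rot: [3.117, -0.393, 0.002]
force: [2.8, -0.6, 2.2]
gripper_width: 0.168
grip_force: 30.0
[[79, 81, 80], [80, 82, 81], [78, 80, 80], [78, 80, 78], [77, 78, 78], [76, 77, 77], [75, 78, 77], [74, 75, 76], [74, 76, 76], [72, 74, 76], [72, 74, 74], [69, 69, 69], [103, 108, 109], [137, 147, 147], [143, 154, 154], [143, 154, 153], [142, 153, 153], [142, 153, 152], [140, 152, 151], [141, 151, 152], [140, 151, 151], [142, 153, 153], [143, 155, 155], [143, 154, 155], [192, 200, 197], [254, 253, 247], [255, 254, 252], [254, 254, 251], [255, 255, 252], [255, 255, 250], [172, 198, 213], [62, 134, 173], [70, 139, 177]] [{'centre': [278.5, 244.7], 'conf': 0.93}]
[[58, 57, 56], [56, 56, 54], [55, 55, 54], [58, 58, 56], [56, 55, 53], [53, 51, 50], [96, 101, 101], [133, 143, 143], [141, 150, 150], [138, 148, 148], [140, 150, 150], [138, 148, 148], [139, 148, 149], [138, 149, 149], [139, 149, 149], [137, 148, 149], [135, 145, 146], [137, 148, 148], [139, 150, 151], [140, 151, 151], [140, 154, 153], [212, 215, 210], [252, 250, 243], [253, 251, 246], [253, 251, 246], [255, 254, 248], [229, 233, 230], [107, 157, 185], [64, 133, 172], [68, 136, 174], [70, 136, 174], [69, 136, 173], [68, 137, 174]]
```

```bash

python3 -m creep '[[[255,0,0,0.0,0],[255,-0.1,0,0.0,0],[255,-0.1,0,0,0],[255,-0.1,0,0,0],[255,-0.1,0,0,0],[255,0,0,0,0]]]' 8
python3 - <<'E'
from h import *
p=arm.snapshot("wrist");print(tip(p)[22:55,0].astype(int).tolist(),arm.landmark_of(p,"pin"))
E
```

```text
clock: 15.62
tool_pos: [0.6093, -0.0182, 0.0771]
tcp_rot: [-3.117, 0.393, 0.0]
force: [2.1, -0.1, 3.8]
gripper_width: 0.168
grip_force: 8.0
[78, 78, 76, 76, 72, 108, 144, 153, 150, 150, 149, 150, 149, 150, 148, 150, 146, 157, 154, 151, 153, 208, 254, 254, 254, 255, 245, 128, 69, 75, 75, 76, 74] [{'centre': [280.5, 237.2], 'conf': 0.95}]
```

Straight again (tip edge at row 227). I set the grip to 60 N, ease off the press and scan.

```bash

python3 -m creep '[[[255,0,0,-0.03,0],[255,0,0,0,0],[255,0,0,0,0]]]' 60
python3 -m creep '[[[255,0.12,0,0,0],[255,0.12,0,0,0],[255,0.12,0,0,0],[255,0,0,0,0]]]'
python3 - <<'E'
from h import *
p=arm.snapshot("wrist");print(tip(p)[22:55,0].astype(int).tolist(),arm.landmark_of(p,"pin"))
E
```

```text
clock: 16.1
tool_pos: [0.6093, -0.0182, 0.0771]
tcp_rot: [-3.117, 0.393, 0.001]
force: [0.7, 0.6, 2.9]
gripper_width: 0.166
grip_force: 60.0
clock: 16.6
tool_pos: [0.6105, -0.0185, 0.077]
tcp_rot: [-3.116, 0.393, 0.009]
force: [-4.7, 2.7, 8.3]
gripper_width: 0.165
grip_force: 60.0
[80, 78, 76, 76, 74, 72, 90, 138, 152, 150, 150, 150, 149, 149, 149, 149, 149, 145, 148, 151, 151, 162, 241, 255, 254, 255, 255, 233, 93, 71, 74, 74, 74] [{'centre': [276.8, 236.8], 'conf': 0.72}]
```

```bash

python3 -m creep '[[[255,0,0,-0.1,0],[255,0.3,-0.03,-0.05,0],[255,0.3,-0.03,0,0],[255,0,0,0.1,0],[255,0,0,0.05,0],[255,0,0,0,0]]]'
python3 -m creep '[[[255,-0.12,0,0,0],[255,-0.12,0,0,0],[255,-0.12,0,0,0]]]'
python3 -m creep '[[[255,-0.12,0,0,0],[255,-0.12,0,0,0],[255,-0.12,0,0,0]]]'
```

```text
clock: 17.45
tool_pos: [0.6188, -0.0201, 0.0771]
tcp_rot: [3.117, -0.393, -0.0]
force: [0.6, 0.3, -1.4]
gripper_width: 0.166
grip_force: 60.0
clock: 17.82
tool_pos: [0.6153, -0.0191, 0.0773]
tcp_rot: [-3.117, 0.393, -0.0]
force: [0.1, 0.3, -2.5]
gripper_width: 0.164
grip_force: 60.0
clock: 18.2
tool_pos: [0.6118, -0.0182, 0.0774]
tcp_rot: [3.117, -0.393, 0.0]
force: [0.3, 0.3, -1.3]
gripper_width: 0.16
grip_force: 60.0
```

```bash

python3 -m creep '[[[255,0.36,0,-0.03,0],[255,0.36,0,0,0],[255,0,0,0.05,0],[255,0,0,0.03,0],[255,0,0,0.03,0],[255,0,0,0,0]]]'
python3 -m creep '[[[255,-0.12,0,0,0],[255,-0.12,0,0,0],[255,-0.12,0,0,0]]]'
python3 -m creep '[[[255,-0.12,0,0,0],[255,-0.12,0,0,0],[255,-0.12,0,0,0]]]'
```

```text
clock: 18.95
tool_pos: [0.6189, -0.0201, 0.0765]
tcp_rot: [-3.117, 0.393, -0.0]
force: [-0.4, 0.2, -2.7]
gripper_width: 0.164
grip_force: 60.0
clock: 19.32
tool_pos: [0.6153, -0.0191, 0.0765]
tcp_rot: [3.117, -0.393, 0.0]
force: [0.7, -0.0, -2.0]
gripper_width: 0.168
grip_force: 60.0
clock: 19.7
tool_pos: [0.6126, -0.0184, 0.0772]
tcp_rot: [-3.117, 0.393, -0.003]
force: [1.9, -0.1, -0.1]
gripper_width: 0.16
grip_force: 60.0
```

Contact is lost around x≈0.616–0.619 and the tip climbs back out toward 0.6126, so the hole is likely near there. I go back and lower.

```bash

python3 -m creep '[[[255,0.3,0,-0.05,0],[255,0.27,0,0,0],[255,0,0,0.05,0],[255,0,0,0.05,0],[255,0,0,0,0]]]'
python3 -m creep '[[[255,0,0,0.05,0],[255,0,0,0.05,0],[255,0,0,0,0]]]'
```

```text
clock: 20.32
tool_pos: [0.6173, -0.0197, 0.0757]
tcp_rot: [3.117, -0.393, -0.001]
force: [-0.0, -0.7, -2.0]
gripper_width: 0.161
grip_force: 60.0
clock: 20.7
tool_pos: [0.6174, -0.0197, 0.0749]
tcp_rot: [3.117, -0.393, -0.0]
force: [-1.5, -0.6, -1.7]
gripper_width: 0.164
grip_force: 60.0
```

```bash

python3 -m creep '[[[255,0,0,0.05,0],[255,0,0,0.05,0],[255,0,0,0,0]]]'
python3 -m creep '[[[255,0,0,0.05,0],[255,0,0,0.05,0],[255,0,0,0,0]]]'
```

```text
clock: 21.08
tool_pos: [0.6174, -0.0197, 0.0739]
tcp_rot: [-3.117, 0.393, 0.0]
force: [-0.5, -0.3, -1.6]
gripper_width: 0.165
grip_force: 60.0
clock: 21.45
tool_pos: [0.6174, -0.0197, 0.073]
tcp_rot: [-3.117, 0.393, 0.0]
force: [-0.2, 0.3, -2.4]
gripper_width: 0.168
grip_force: 60.0
```

```bash

python3 -m creep '[[[255,0,0,0.1,0],[255,0,0,0.1,0],[255,0,0,0.1,0],[255,0,0,0.1,0],[255,0,0,0.1,0],[255,0,0,0,0]]]'
python3 -m creep '[[[255,0,0,0.1,0],[255,0,0,0.1,0],[255,0,0,0.1,0],[255,0,0,0.1,0],[255,0,0,0,0]]]'
```

```text
clock: 22.2
tool_pos: [0.6175, -0.0197, 0.0679]
tcp_rot: [-3.117, 0.393, -0.0]
force: [-0.9, 0.4, -1.5]
gripper_width: 0.165
grip_force: 60.0
clock: 22.82
tool_pos: [0.6175, -0.0197, 0.0639]
tcp_rot: [-3.117, 0.393, -0.0]
force: [-0.7, -0.4, -0.7]
gripper_width: 0.167
grip_force: 60.0
```

```bash

python3 -m creep '[[[255,0,0,0.1,0],[255,0,0,0.1,0],[255,0,0,0.1,0],[255,0,0,0.1,0],[255,0,0,0,0]]]'
python3 -m creep '[[[255,0,0,0.1,0],[255,0,0,0.1,0],[255,0,0,0.1,0],[255,0,0,0.1,0],[255,0,0,0,0]]]'
python3 -m creep '[[[255,0,0,0.05,0],[255,0,0,0.05,0],[255,0,0,0.05,0],[255,0,0,0.05,0],[255,0,0,0,0]]]'
```

```text
clock: 23.45
tool_pos: [0.6174, -0.0197, 0.0599]
tcp_rot: [-3.117, 0.393, -0.0]
force: [0.6, 0.1, -1.9]
gripper_width: 0.163
grip_force: 60.0
clock: 24.08
tool_pos: [0.6174, -0.0197, 0.0559]
tcp_rot: [-3.117, 0.393, 0.0]
force: [-0.2, 0.3, -0.9]
gripper_width: 0.161
grip_force: 60.0
clock: 24.7
tool_pos: [0.6175, -0.0197, 0.054]
tcp_rot: [-3.117, 0.393, -0.0]
force: [0.1, 0.0, -2.2]
gripper_width: 0.165
grip_force: 60.0
```

Collar landing should be near 0.052.

```bash

python3 -m creep '[[[255,0,0,0.05,0],[255,0,0,0.05,0],[255,0,0,0.04,0],[255,0,0,0,0]]]'
python3 -m creep '[[[255,0,0,0.04,0],[255,0,0,0.03,0],[255,0,0,0,0]]]'
```

```text
clock: 25.2
tool_pos: [0.6174, -0.0197, 0.0525]
tcp_rot: [-3.117, 0.393, 0.0]
force: [-0.4, 0.4, -1.7]
gripper_width: 0.162
grip_force: 60.0
clock: 25.58
tool_pos: [0.6175, -0.0197, 0.0523]
tcp_rot: [3.117, -0.393, 0.0]
force: [-0.9, -0.7, 2.2]
gripper_width: 0.16
grip_force: 60.0
```

```bash

python3 -m creep '[[[255,0,0,0.03,0],[255,0,0,0,0]]]'
```

```text
clock: 25.82
tool_pos: [0.6176, -0.0197, 0.0522]
tcp_rot: [-3.117, 0.393, -0.001]
force: [-2.4, -0.3, 5.3]
gripper_width: 0.163
grip_force: 60.0
```

The collar is seated: 25 mm of travel, about 7 N. I release and retreat.

```bash

python3 -m creep '[[[255,0,0,-0.03,0],[255,0,0,0,0],[200,0,0,0,0],[150,0,0,0,0],[0,0,0,0,0],[0,0,0,0,0],[0,0,0,0,0],[0,0,0,0,0]]]' 10
python3 -m creep '[[[0,0,0,0,0],[0,0,0,0,0],[0,0,0,-0.5,0],[0,0,0,-2,0],[0,0,0,-3,0],[0,0,0,-4,0],[0,-3,0,-2,0],[0,-3,0,0,0]]]'
python3 - <<'E'
from h import *
p=arm.snapshot("wrist");cv2.imwrite("pics/end.png",p['image']);
for l in("pin","spare_pin"):
  for r in arm.trace(p,l): c=cloud(p,r['region']);k=c[c[:,2]>c[:,2].max()-.008];print(l,r['conf'],r['centre'],np.median(k,0))
E
```

```text
clock: 26.82
tool_pos: [0.6174, -0.0197, 0.0519]
tcp_rot: [-3.117, 0.393, 0.0]
force: [0.3, 0.3, -0.2]
gripper_width: 0.76
grip_force: 0.0
clock: 27.82
tool_pos: [0.5613, -0.0048, 0.1716]
tcp_rot: [-3.116, 0.394, -0.011]
force: [0.2, 0.8, 0.5]
gripper_width: 0.999
grip_force: 0.0
pin 0.89 [276.0, 123.6] [ 0.61768341 -0.02079768  0.09008701]
```

View pics/end.png

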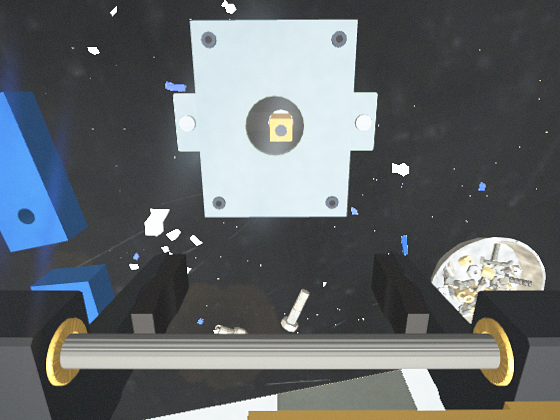

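The pin stands upright at (281,128) in the window, with its top at 0.090 m (0.089 m is fully home). I check the spare pin before handing in.

```bash
python3 -m creep '[[[0,0,0,0,0],[0,0,0,0,0]]]' >/dev/null; python3 - <<'E'
from h import *
ok=0
for n in("scene","top"):
  p=arm.snapshot(n)
  for l in("spare_pin","pin"):
    for r in arm.landmark_of(p,l): 
      x=at_z(p,r['centre'],.009);print(n,l,r['conf'],x); ok|=l=="spare_pin" and np.hypot(*(x[:2]-[.497,.222]))<.02
if ok: print(arm.job_done())
E
```

```text
scene spare_pin 0.66 [0.48925564 0.21905112 0.009     ]
scene pin 0.68 [ 0.6085103  -0.00896171  0.009     ]
top spare_pin 0.45 [0.4910637  0.21882107 0.009     ]
the job is handed in; nothing more can be done
None
```

I fitted the brass-handled pin fully home in the fixture, collar on the plate, and let it go; the black-handled pin still stands in the block, and I handed the job in at about 28 s, with the highest pin force I read being about 11 N.

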